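# Set out the forge bench for the bell job

### The job

Set out the bench for the next job, left and right being as seen from the robot: stand the brass bell upright in the middle of the flat pan of the rusty shovel head, and lay the short S-hook flat along the middle of the iron rail, between the sliding stop block and the rail's end plate. Lay the small tongs that are ratcheted shut to the left of the shovel pan and the tongs that are ratcheted open to its right, both flat on the bench and parallel to the pan's sides, the pivot level with the middle of the pan and about 6 cm out from its edge. Do not tip the bell over, and leave the long S-hook where it is.

Things in the scene. Friction and masses are not known exactly. Their poses are not given: they have to be found in the camera images.
- bell_mid (a point): Small cast brass bell standing mouth down on the bench: 86 mm high, mouth 68 mm in diameter, narrowing to a shoulder 56 mm up; above that an upright round grip 22 mm in diameter from 56 to 86 mm up, the place to grasp. The point is on its axis, 43 mm above its foot; z is up. 0.38 kg.
- tongs_shut_pivot (a point): Dark steel tongs ratcheted shut: jaws side by side touching, handles close together (32 mm wide). Rigid, lying flat, bars 12 mm high. At the pivot a flat-sided block 34 mm (x) by 28 mm (y), 18 mm high plus a 2 mm rivet: grasp it across y. Jaws reach 57 mm along +x, handles 77 mm along -x. The point is the block's centre, 9 mm above the underside. 0.32 kg, balanced near the pivot.
- tongs_open_pivot (a point): Dark steel tongs ratcheted open: jaws gape in a V (62 mm over the tips), handles spread in a V (74 mm over the ends). Rigid, lying flat, bars 12 mm high. Pivot block 34 mm (x) by 28 mm (y), 18 mm high plus a 2 mm rivet: grasp it across y. Jaws reach 57 mm along +x, handles 77 mm along -x. The point is the block's centre, 9 mm above the underside. 0.32 kg, balanced near the pivot.
- hook_short_mid (a point): The shorter of two forged S-hooks, dark iron, lying flat: 113 mm long overall, 55 mm wide over its curls, 11 mm thick. Straight square shank 80 mm long along x, 11 mm wide (y), the place to grasp at its middle; a curl at each end, one to each side. The point is the middle of the shank, 5.5 mm above the underside. 0.14 kg.
- shovel: Flat rusty hearth shovel head, fixed on the bench: pan 130 mm (x) by 140 mm (y), 5 mm thick; its socket, a tube 32 mm in diameter 85 to 160 mm out from the pan's middle, points to the robot (-x). Origin: middle of the pan, at bench height (pan top 5 mm up). y points to its left as seen from the robot. Places of the tongs' pivots: x = 0, y = +130 mm (shut) and -130 mm (open).
- rail: Iron gauge rail fixed on the bench behind the shovel: a flat bar 300 mm long (its y), 70 mm wide (x), 10 mm high, with a fixed end plate 35 mm high across its +y end (left as seen from the robot); the plate's inner face is at y = +138 mm. The other end is open. Origin: middle of the bar's underside, on the bench.
- stop_face (a point): Steel stop block sliding along the rail, 45 mm long, 66 mm wide, its top 45 mm above the bench, with an 8 mm knob on it. The point is the middle of its face towards the end plate; its y points along the rail to that plate. The free gap between this face and the plate's inner face, 130 to 200 mm, is where the short hook belongs.
- hook_long_mid (a point): Bystander, to be left alone: the longer S-hook, 164 mm long, 68 mm wide, 12 mm thick, of the same dark iron. The point is the middle of its shank, 6 mm above the underside.
Things that resemble listed ones, but are neither listed nor needed, are in the scene too. What is meant by the part that bears tongs_open_pivot is not blue, and is the smaller of those in its own colour.

How it is judged:
By the outcome, as a careful person would: the job done as asked, in the order asked, and still so for the second after the job is handed in, with the robot touching nothing.
It also fails if it takes over 115 s, if anything falls off the work surface, if the arm or the gripper's body presses on something with over 40 N, if the wrist force passes 120 N, or if a joint passes its speed limit or range.

### The arm

A 6-joint arm with a two-finger parallel gripper is mounted at the origin on the work surface. World frame = base frame: x ahead of the robot, y to its left, z up, the work surface at z = 0. Lengths are in m, angles in degrees, forces in N, time in s.
With the tool pointing down it reaches from about 0.425 to 0.95 m from the base axis. Payload 3.5 kg.
Tool frame: the origin (TCP) lies at the very end of the fingers, on their centre line; the grasp point (between the pads) lies 19 mm behind it; z points along the fingers, y is the line along which they close (so a half turn about z gives the same grasp; the last joint's range is limited). The gripper opens to 85 mm and grips with 20 to 120 N. Pads are 22 mm wide; open, the fingers measure 114 mm over their backs; the gripper's body (76 mm by 85 mm) begins 54 mm behind the grasp point. The pads swing forward as they close: fully open they stand 13 mm farther back than shut.
Start: joints at [58.499, 16.404, 90.338, -0, 73.258, -8.594], TCP at [0.263, 0.622, 0.231] pointing down, gripper open.
Joint ranges: [-158.93, 158.93], [-51.34, 127.21], [12.03, 142.37], [-87.48, 267.48], [13.55, 161.25], [-162.69, 162.69]. Speed limits (degrees/s): [159.86, 159.86, 180, 180, 180, 180].

### API

Orientations are given as a 3x3 rotation matrix whose columns are the frame's x, y, z axes.
In Python, from bench import ctrl gives the robot as it stands. The module is installed in compiled form; this text tells all that it offers.
- The arm moves only by the shell command python3 -m creep 'ROWS' [OPENING] [FORCE]. ROWS is JSON, a list that holds one entry, the list of rows, each a list of 6 numbers: the shift along the world's x, y, z in units of 5 cm (1.0 is 5 cm), then the turn, a rotation vector about the world's x, y, z in units of 0.15 rad (1.0 is 0.15 rad). In form: [[[tx, ty, tz, wx, wy, wz], ...]]. A call has exactly 10 rows; each row shifts and turns the commanded pose from where the row before left it; what a row does not reach is not made up. A row lasts 1/10 s, in which the tool goes at most 50 mm and 8.59 degrees, less where a joint would pass 70% of its speed; a pose out of reach is approached as far as the arm can. A call with a number of a shift or a turn outside -1 to 1 is refused whole. A call with a gripper value outside its range is refused whole. OPENING is the opening, from 0 (shut) to 1 (fully open), set as the call begins (- or left out, the last holds). The fingers move at their own pace and stop on an object; FORCE is the grip in N (left out, the last holds). Time passes only in rows, so rows that do not move let the fingers close, or fill a call up. It gives the time, the measured TCP pose, the force, the opening and the grip force at its end, in the units of the state.
- ctrl.get_state(): the state, without advancing time (a new reading comes with each control period).
- ctrl.get_image(name): name is "side" or "top"; returns a dict with "pixels" (420x560x3 uint8, red, green, blue), "fovy" (degrees; the focal length in pixels is half the picture's height over the tangent of half this angle, whatever the lens; pixels are square), "cx", "cy" (the principal point, pixels), "extrinsics" (4x4, takes a point from world to camera coordinates). Camera axes: x right, y up, looking along -z (the intrinsics and any distortion apply to the point x, -y, -z); pixel columns grow to the right and rows downward; lengths in m; the calibration is good to about 2 mm. A picture is of the moment at which its call begins. There is no depth.
- ctrl.hand_in(): hands the job in; it is judged then, once.
The state is a dict: "time_s": time; "joints": joint angles; "dq": joint speeds; "effort": joint torques, N m; "tool_pos": TCP position; "eef_rot": TCP orientation; "wrist_force": force on the tool from outside, world axes, zero at the start; "moment": the same for the moment, N m; "gripper_width": opening from 0.0 (shut) to 1.0 (fully open); "finger_force": force on a finger pad.
Only numpy, scipy, OpenCV 4.12 (cv2) and the standard library are available. Lean on these libraries where they do the work, as an engineer would, in place of code of your own. Each camera call takes 0.05 s, during which the arm holds its last target. There are 200 camera calls.

## Working session

There is one attempt and no reset: what is moved stays moved. The work goes in short steps, Python scripts to look and compute and a shell command to move; the robot and the scene stay as the last step left them, time stands still between calls to the robot, and variables do not carry over. Pictures are saved under pics/ and viewed, at most 14 in all, crops included, and the job is handed in when it is done.

```bash
mkdir -p pics; cat > h.py <<'E'
import numpy as np, cv2
from bench import ctrl
def grab(n,tag):
    d=ctrl.get_image(n); im=np.ascontiguousarray(d["pixels"][:,:,::-1]); cv2.imwrite(f"pics/{tag}.png",im); np.savez(f"pics/{tag}.npz",E=d["extrinsics"],f=d["fovy"],cx=d["cx"],cy=d["cy"])
    return d,im
def ray(tag,uv,z):
    "pixels (n,2) -> world points on plane z"
    c=np.load(f"pics/{tag}.npz"); f=210/np.tan(np.radians(c["f"])/2); E=c["E"]; R=E[:3,:3]; o=-R.T@E[:3,3]
    uv=np.atleast_2d(np.float64(uv)); d=np.c_[(uv[:,0]-c["cx"])/f,-(uv[:,1]-c["cy"])/f,-np.ones(len(uv))]@R
    return o+d*((z-o[2])/d[:,2])[:,None]
def proj(tag,P):
    c=np.load(f"pics/{tag}.npz"); f=210/np.tan(np.radians(c["f"])/2); E=c["E"]
    q=np.atleast_2d(P)@E[:3,:3].T+E[:3,3]; return np.c_[c["cx"]+f*q[:,0]/-q[:,2],c["cy"]+f*q[:,1]/q[:,2]]
E
python3 - <<'E'
from h import *
for n in("top","side"):
    d,im=grab(n,n+"0"); print({k:v for k,v in d.items() if k!="pixels"})
print(ctrl.get_state())
a=cv2.imread("pics/top0.png");cv2.imwrite("pics/top0b.png",cv2.resize(a,(800,600),interpolation=cv2.INTER_CUBIC))
a=cv2.imread("pics/side0.png");cv2.imwrite("pics/side0b.png",cv2.resize(a,(800,600),interpolation=cv2.INTER_CUBIC))
E
```

```text
{'fovy': 43.234183790346336, 'cx': 279.86939701522067, 'cy': 209.41932952428076, 'extrinsics': array([[ 0.01059952, -0.99985585, -0.01326409, -0.04557659],
       [ 0.98459954,  0.00812107,  0.17463619, -0.42026666],
       [-0.17450329, -0.01491088,  0.98454368, -1.42596424],
       [ 0.        ,  0.        ,  0.        ,  1.        ]])}
{'fovy': 50.136088627180925, 'cx': 281.0995284189616, 'cy': 212.80797925201975, 'extrinsics': array([[ 0.90633608, -0.42247385,  0.00841155, -0.39997932],
       [ 0.28895632,  0.63417886,  0.71716206, -0.12216028],
       [-0.30831664, -0.64755928,  0.69685567, -1.15135789],
       [ 0.        ,  0.        ,  0.        ,  1.        ]])}
{'time_s': 0.1, 'joints': array([ 5.84992159e+01,  1.64504972e+01,  9.04134579e+01, -1.31729797e-03,
        7.32560323e+01, -8.59499492e+00]), 'dq': array([ 0.11301126, -0.13264977, -0.1395608 ,  0.05690335,  0.05004611,
       -0.04474379]), 'effort': array([ 1.21558267e-03, -4.07297480e+01, -2.93699723e+01, -9.87346243e-05,
        3.47174828e-03,  1.17725759e-05]), 'tool_pos': array([0.26240159, 0.62128309, 0.23006975]), 'eef_rot': array([[-9.21148514e-01,  3.89209787e-01, -1.07545451e-03],
       [ 3.89211164e-01,  9.21146807e-01, -1.79706416e-03],
       [ 2.91216523e-04, -2.07394189e-03, -9.99997807e-01]]), 'wrist_force': array([-0.32364079, -0.02945735, -0.40892358]), 'moment': array([ 0.03836866, -0.02694085,  0.02063821]), 'finger_force': 0.0, 'gripper_width': 1.0042791758920493}
```

View pics/top0b.png

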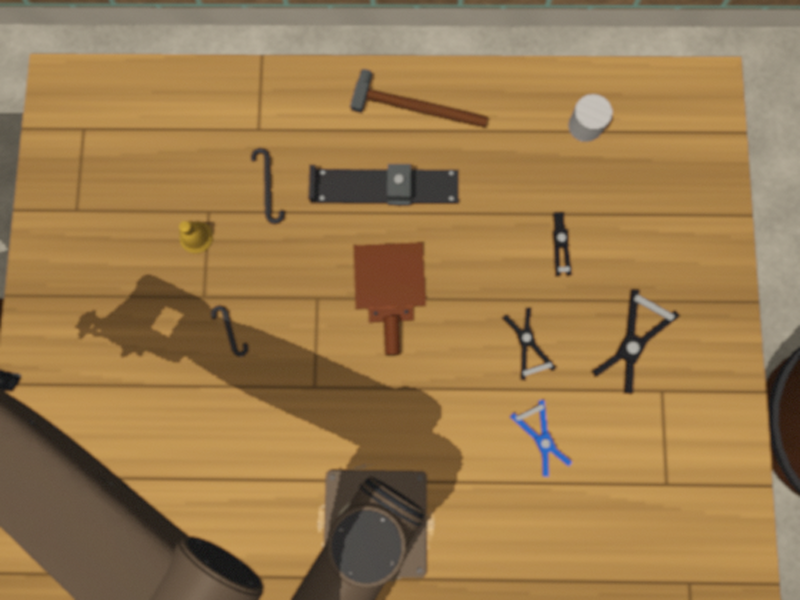

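View pics/side0b.png

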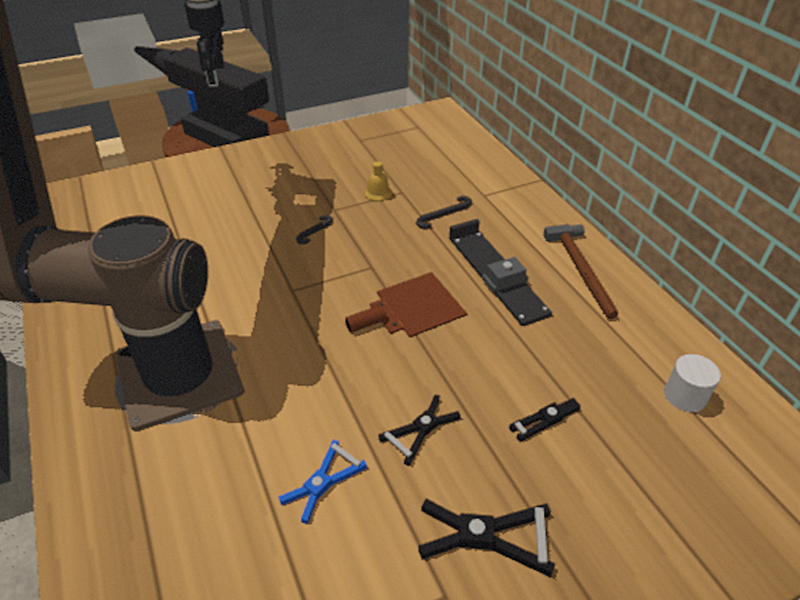

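Candidates for the open tongs, in the 800x600 top view: the blue pair at (545,440), the large dark pair at (632,347) and the small dark pair at (527,338). The small dark pair fits, because it is not blue and is the smaller of the two dark ones. The shut tongs are at (562,240), the bell at (195,236), the short hook at (230,331), the long hook at (267,187), the shovel pan at (390,275) and the rail at (385,186).

```bash
python3 - <<'E'
from h import *
im=cv2.imread("pics/top0.png"); s=.7
hsv=cv2.cvtColor(im,cv2.COLOR_BGR2HSV)
def near(mask,p,name,z,r=60):
    m=np.zeros_like(mask); u,v=int(p[0]*s),int(p[1]*s); 
    cs,_=cv2.findContours(mask,cv2.RETR_EXTERNAL,cv2.CHAIN_APPROX_NONE)
    cs=[c for c in cs if cv2.contourArea(c)>15]
    c=max(cs,key=lambda c:cv2.pointPolygonTest(c,(u,v),True))
    cv2.drawContours(m,[c],-1,255,-1); m&=mask
    ys,xs=np.nonzero(m); W=ray("top0",np.c_[xs,ys],z)[:,:2]
    (cx,cy),(w,h),a=cv2.minAreaRect(W.astype(np.float32)*1000)
    box=cv2.boxPoints(((cx,cy),(w,h),a))
    print(name,len(xs),"mean",W.mean(0).round(4),"rect",round(cx,1),round(cy,1),round(w,1),round(h,1),round(a,1),"px",xs.min(),xs.max(),ys.min(),ys.max()); return W
V=hsv[:,:,2]; S=hsv[:,:,1]
dark=((V<75)).astype(np.uint8)*255
for n,p,z in[("rail",(350,186),.01),("short",(230,331),.008),("long",(267,187),.008),("shut",(562,245),.010),("open",(527,345),.010),("openbig",(632,347),.012)]:
    near(dark,p,n,z)
sh=((hsv[:,:,0]<10)&(S>110)&(V>60)).astype(np.uint8)*255
near(sh,(390,275),"shovel",.005)
br=((hsv[:,:,0]>18)&(S>140)).astype(np.uint8)*255
print(hsv[165,137],hsv[165,160],hsv[192,273],hsv[232,161],hsv[260,160])
# rivets
for n,p,z in[("rivet shut",(562,238),.02),("rivet open",(527,338),.02),("rivet big",(632,347),.02)]:
    u,v=int(p[0]*s),int(p[1]*s); w=V[v-6:v+7,u-6:u+7]; g=((w>110)&(S[v-6:v+7,u-6:u+7]<80)); ys,xs=np.nonzero(g); print(n,len(xs),ray("top0",[[xs.mean()+u-6,ys.mean()+v-6]],z).round(4))
c=np.vstack([]) if 0 else None
cr=lambda a,x0,x1,y0,y1,k:cv2.resize(a[y0:y1,x0:x1],None,fx=k,fy=k,interpolation=cv2.INTER_CUBIC)
A=cr(im,110,290,95,260,3);B=cr(im,340,485,130,260,3)
H=max(A.shape[0],B.shape[0]);A=cv2.copyMakeBorder(A,0,H-A.shape[0],0,0,0);B=cv2.copyMakeBorder(B,0,H-B.shape[0],0,0,0)
o=np.hstack([A,B]);print(o.shape);cv2.imwrite("pics/crop1.png",cv2.resize(o,(800,int(o.shape[0]*800/o.shape[1]))))
E
```

```text
rail 1896 mean [ 6.568e-01 -6.000e-04] rect 659.6 -4.5 294.7 71.5 89.5 px 217 319 117 141
short 201 mean [0.3558 0.2904] rect 359.2 292.5 110.0 31.5 34.0 px 148 173 215 249
long 200 mean [0.6551 0.229 ] rect 658.3 229.9 158.1 33.3 16.3 px 177 198 105 155
shut 189 mean [ 0.5533 -0.358 ] rect 548.2 -359.9 111.1 25.9 1.8 px 388 398 149 187
open 202 mean [ 0.3511 -0.2859] rect 349.8 -286.8 108.9 51.7 19.2 px 353 383 216 258
openbig 565 mean [ 0.3396 -0.4889] rect 347.7 -490.6 90.8 185.5 60.1 px 415 468 203 274
shovel 49 mean [ 0.4812 -0.0736] rect 481.9 -70.4 40.5 24.2 5.4 px 286 295 183 197
[ 21 186 148] [ 18 146 171] [ 10 176 120] [18 34 37] [ 16 149 106]
rivet shut 29 [[ 0.5516 -0.3585  0.02  ]]
rivet open 30 [[ 0.3517 -0.2864  0.02  ]]
rivet big 63 [[ 0.3336 -0.4902  0.02  ]]
(495, 975, 3)
```

View pics/crop1.png

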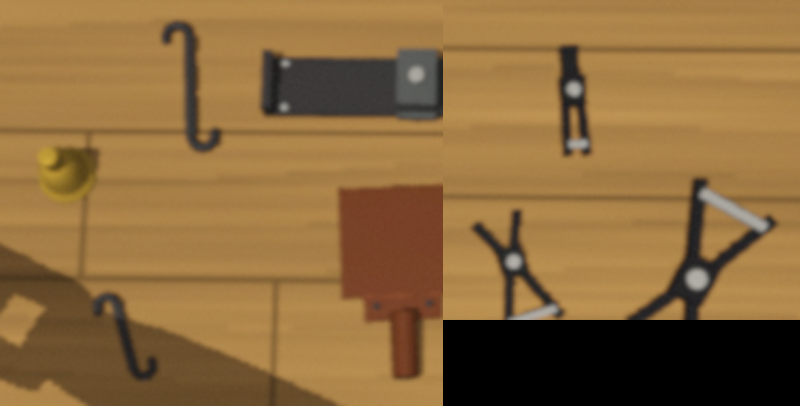

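The crop confirms it. The small dark open tongs have their rivet at crop (513,261), with the jaws up and the ratchet bar on the handles at the bottom. The shut tongs are at (574,90), also jaws up. The short hook's shank runs from (112,305) to (132,365), the gap on the rail from about (280,85) to (397,85), and the bell's grip is at (48,157).

```bash
python3 - <<'E'
from h import *
im=cv2.imread("pics/top0.png"); hsv=cv2.cvtColor(im,cv2.COLOR_BGR2HSV); V=hsv[:,:,2];S=hsv[:,:,1]
T=cv2.cvtColor
def comp(mask,p):
    n,l,st,ce=cv2.connectedComponentsWithStats(mask.astype(np.uint8)); r=l==l[p[1],p[0]]; ys,xs=np.nonzero(r); return np.c_[xs,ys].astype(float)
# shovel
p=comp((hsv[:,:,0]<13)&(S>150)&(V<150),(273,192)); pan=p[p[:,1]<214]
W=ray("top0",pan,.005)[:,:2]*1000; r=cv2.minAreaRect(W.astype(np.float32)); print("pan",len(p),r, "mean",W.mean(0)); 
hd=p[p[:,1]>226]; W=ray("top0",hd,.016)[:,:2]; print("socket mean",W.mean(0),W.min(0),W.max(0))
# hook: shank pixels, between curls
dark=V<75
p=comp(dark,(161,232)); W=ray("top0",p,.011)[:,:2]
mid=W.mean(0)
for t in(.06,.03,.03):
    q=W[np.linalg.norm(W-mid,axis=1)<t]; 
    d=np.linalg.svd(q-q.mean(0))[2][0]; 
    print("hook",mid,q.mean(0),np.degrees(np.arctan2(d[1],d[0])))
# ends of the hook along d for whole extent mid
a=(W-W.mean(0))@d; n=(W-W.mean(0))@np.array([-d[1],d[0]]); print("ext",a.min(),a.max(),n.min(),n.max(),"mid",W.mean(0)+d*(a.min()+a.max())/2+np.array([-d[1],d[0]])*(n.min()+n.max())/2)
# tongs axis
for nm,uv,rp in(("shut",(393,172),(.5516,-.3585)),("open",(369,230),(.3517,-.2864))):
    x,y=uv; m=((V<75)|((V>100)&(S<80))); m=m.copy(); 
    R=np.zeros_like(m); R[y-26 if nm=="shut" else y-20:y+35 ,x-20:x+22]=1
    p=comp(m&R,(uv[0],uv[1])); W=ray("top0",p,.012)[:,:2]-np.array(rp)
    pr=W[W[:,0]>.03].mean(0); bk=W[W[:,0]<-.04].mean(0); d=pr-bk; print(nm,len(p),"jaw",pr,"handle",bk,np.degrees(np.arctan2(d[1],d[0])),W.min(0),W.max(0))
# rail stop: profile along row
print("rail row",[int(v) for v in V[136,214:325]])
# bell
for tag,box in(("top0",(115,160,150,180)),("side0",(245,285,105,145))):
    i2=cv2.imread(f"pics/{tag}.png");h=cv2.cvtColor(i2,cv2.COLOR_BGR2HSV);x0,x1,y0,y1=box
    m=(h[y0:y1,x0:x1,0]>=20)&(h[y0:y1,x0:x1,1]>150)
    print(tag);print("\n".join("".join("#" if v else "." for v in r) for r in m))
E
```

```text
pan 2577 ((475.7843933105469, -19.226287841796875), (124.87317657470703, 136.35284423828125), 2.771334409713745) mean [475.87314703 -19.2789678 ]
socket mean [ 0.34647974 -0.02631991] [ 0.31856954 -0.03995121] [ 0.37460469 -0.01160111]
hook [0.35544648 0.28964509] [0.35544648 0.28964509] -148.83127902487504
hook [0.35544648 0.28964509] [0.35499877 0.29069873] -161.97357514588853
hook [0.35544648 0.28964509] [0.35499877 0.29069873] -161.97357514588853
ext -0.05725609341540902 0.04867863282431959 -0.027447620927361638 0.02542001241160269 mid [0.35921097 0.2919363 ]
shut 266 jaw [0.04118338 0.0028131 ] handle [-0.0588131  -0.00360138] 3.6703293758104363 [-0.07417685 -0.01801681] [0.05141351 0.01168806]
open 333 jaw [0.04017521 0.01315853] handle [-0.05778432 -0.01798246] 17.6352764329774 [-0.07718272 -0.05150928] [0.05675219 0.04074928]
rail row [163, 141, 102, 70, 59, 51, 40, 33, 38, 61, 82, 91, 83, 66, 59, 59, 59, 59, 61, 60, 61, 60, 60, 61, 61, 61, 60, 61, 60, 61, 60, 61, 61, 60, 60, 58, 60, 60, 59, 61, 60, 60, 59, 60, 61, 60, 60, 60, 60, 61, 62, 60, 60, 61, 59, 63, 67, 75, 81, 84, 8
[... 2538 characters left out ...]
...
.............#########.#.#..............
.............##########.##..............
.............###########.#..............
............#.##.#########..............
...........######.####.#..##............
...........######.#..##.#.###...........
...........##...####..##.#.##...........
..........#####...#.###.#####...........
...........#######..#####.####..........
...........#############.####...........
............###############.............
..............############..............
.................#####..................
........................................
........................................
........................................
........................................
```

```bash
python3 - <<'E'
from h import *
im=cv2.imread("pics/top0.png"); V=cv2.cvtColor(im,cv2.COLOR_BGR2GRAY).astype(float)
print("cam",-np.load("pics/top0.npz")["E"][:3,:3].T@np.load("pics/top0.npz")["E"][:3,3])
print("bell top",ray("top0",[[129,158.3]],.086),"mouth",ray("top0",[[137,165]],.0),"side top",ray("side0",[[264.3,115]],.086),"side foot",ray("side0",[[265,134]],0.))
def edge(prof,i0,up):
    g=np.diff(prof); g=np.clip(g if up else -g,0,None); return i0+.5+(g*np.arange(len(g))).sum()/g.sum()
F=[];N=[]
for c in(235,242,249,256,263,300,305,310):
    F.append((c,edge(V[112:122,c],112,False)));N.append((c,edge(V[137:147,c],137,True)))
Fw=ray("top0",F,.01);Nw=ray("top0",N,.003)
for n,w in(("far",Fw),("near",Nw)):
    k=np.polyfit(w[:,1],w[:,0],1);print(n,k,"yaw",-np.degrees(np.arctan(k[0])))
R=[(edge(V[r,312:326],312,True),r) for r in range(122,137,3)]; L=[(edge(V[r,210:220],210,False),r) for r in range(122,137,3)]
print("right end",ray("top0",R,.01).mean(0),"plate outer top",ray("top0",L,.035).mean(0), np.mean(R,0),np.mean(L,0))
S=[(edge(V[r,264:275],264,True),r) for r in range(118,134,3)];print("stop L",np.mean(S,0),ray("top0",S,.045).mean(0))
S=[(edge(V[r,283:290],283,False),r) for r in range(118,134,3)];print("stop R",np.mean(S,0),ray("top0",S,.045).mean(0))
E
```

```text
cam [ 0.165442   -0.06341939  1.47671332]
bell top [[0.54988583 0.36990965 0.086     ]] mouth [[0.55386352 0.37233655 0.        ]] side top [[0.54630933 0.3591458  0.086     ]] side foot [[0.55344505 0.37328466 0.        ]]
far [0.00108158 0.69390215] yaw -0.06196984778755229
near [-0.00502114  0.62375627] yaw 0.28768780837341307
right end [ 0.66508007 -0.15371302  0.01      ] plate outer top [0.65476908 0.14263532 0.035     ] [319.71619334 128.        ] [216.00672847 128.        ]
stop L [269.93577373 125.5       ] [ 0.65968241 -0.01112532  0.045     ]
stop R [286.83403624 125.5       ] [ 0.65996934 -0.05884684  0.045     ]
```

```bash
python3 -m creep '[[[0.64,-0.555,-0.1,0,0,0],[0.64,-0.555,-0.1,0,0,0],[0.64,-0.555,-0.1,0,0,0],[0.64,-0.555,-0.1,0,0,0],[0.64,-0.555,-0.1,0,0,0],[0.64,-0.555,-0.1,0,0,0],[0.64,-0.555,-0.1,0,0,0],[0.64,-0.555,-0.1,0,0,0],[0.64,-0.555,-0.1,0,0,0],[0,0,0,0,0,0]]]' 1 40; python3 - <<'E'
from h import *
d,im=grab("side","s1"); cv2.imwrite("pics/s1c.png",cv2.resize(im[40:220,160:400],None,fx=3,fy=3))
E
```

```text
time_s: 1.1
tool_pos: [0.5537, 0.3679, 0.1846]
eef_rot: [[-0.919, 0.394, -0.001], [0.394, 0.919, -0.002], [-0.0, -0.002, -1.0]]
wrist_force: [-1.0, 0.6, 0.1]
gripper_width: 0.999
finger_force: 0.0
```

View pics/s1c.png

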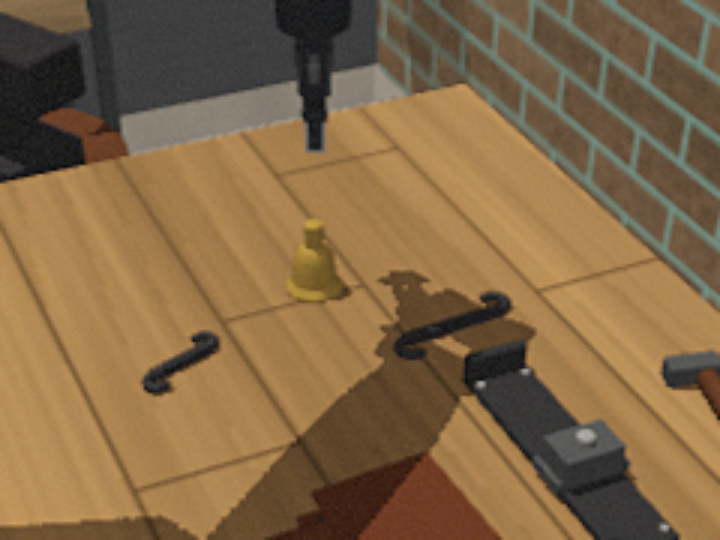

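The gripper at crop (315,150) is directly above the bell's grip at (313,228), so the alignment is good. Next I descend and grip.

```bash
python3 -m creep '[[[-0.03,0.05,-0.4,0,0,0],[0,0,-0.4,0,0,0],[0,0,-0.4,0,0,0],[0,0,-0.4,0,0,0],[0,0,-0.4,0,0,0],[0,0,-0.3,0,0,0],[0,0,-0.2,0,0,0],[0,0,0,0,0,0],[0,0,0,0,0,0],[0,0,0,0,0,0]]]' 1 40; python3 -m creep '[[[0,0,0,0,0,0],[0,0,0,0,0,0],[0,0,0,0,0,0],[0,0,0,0,0,0],[0,0,0,0,0,0],[0,0,0,0,0,0],[0,0,0,0,0,0],[0,0,0,0,0,0],[0,0,0,0,0,0],[0,0,0,0,0,0]]]' 0 40
```

```text
time_s: 2.15
tool_pos: [0.5501, 0.375, 0.0628]
eef_rot: [[-0.921, 0.389, 0.002], [0.389, 0.921, 0.001], [-0.002, 0.002, -1.0]]
wrist_force: [0.7, 0.4, -0.1]
gripper_width: 1.004
finger_force: 0.0
time_s: 3.15
tool_pos: [0.5491, 0.3743, 0.0613]
eef_rot: [[-0.921, 0.389, -0.0], [0.389, 0.921, -0.001], [0.0, -0.001, -1.0]]
wrist_force: [-0.0, -2.3, 2.6]
gripper_width: 0.241
finger_force: 40.5
```

```bash
python3 -m creep '[[[0,0,0.3,0,0,0],[0,0,0.5,0,0,0],[-0.05,-0.3,0.2,0,0,0],[-0.12,-0.6,0,0,0,0],[-0.14,-0.75,0,0,0,0],[-0.14,-0.75,0,0,0,0],[-0.14,-0.75,0,0,0,0],[-0.14,-0.75,0,0,0,0],[-0.14,-0.75,0,0,0,0],[-0.14,-0.75,0,0,0,0]]]' 0 40; python3 -m creep '[[[-0.14,-0.75,0,0,0,0],[-0.14,-0.75,0,0,0,0],[-0.12,-0.6,0,0,0,0],[-0.08,-0.37,0,0,0,0],[0,0,0,0,0,0],[0,0,-0.2,0,0,0],[0,0,-0.2,0,0,0],[0,0,-0.1,0,0,0],[0,0,0,0,0,0],[0,0,0,0,0,0]]]' 0 40
python3 - <<'E'
from h import *
d,im=grab("side","s2"); P=proj("s2",[[.4755,-.0193,.005]])[0].astype(int);print(P)
grab("top","t2")
c=im[P[1]-80:P[1]+55,P[0]-90:P[0]+90]; cv2.imwrite("pics/s2c.png",cv2.resize(c,None,fx=4,fy=4))
E
```

```text
time_s: 4.15
tool_pos: [0.4983, 0.1035, 0.1118]
eef_rot: [[-0.921, 0.389, 0.001], [0.389, 0.921, 0.001], [-0.001, 0.001, -1.0]]
wrist_force: [0.4, 0.2, -3.0]
gripper_width: 0.243
finger_force: 40.1
time_s: 5.15
tool_pos: [0.4746, -0.0184, 0.0859]
eef_rot: [[-0.922, 0.388, -0.001], [0.388, 0.922, 0.0], [0.001, -0.0, -1.0]]
wrist_force: [-0.2, -0.1, -4.1]
gripper_width: 0.242
finger_force: 40.2
[294 210]
```

View pics/s2c.png

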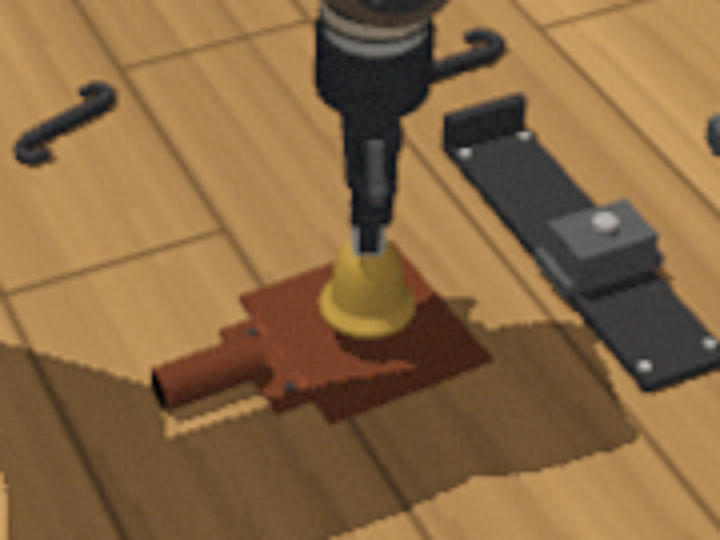

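The bell is held upright over the pan, with its mouth ellipse around crop (367,310). I'll measure its offset before lowering.

```bash
python3 - <<'E'
from h import *
im=cv2.imread("pics/s2.png");h=cv2.cvtColor(im,cv2.COLOR_BGR2HSV)
m=((h[:,:,0]>=18)&(h[:,:,0]<32)&(h[:,:,1]>185)).astype(np.uint8)[185:220,275:315]
n,l,st,ce=cv2.connectedComponentsWithStats(m);k=1+np.argmax(st[1:,4]);print(st[k])
b=st[k]; u=275+b[0]+b[2]/2-.5; vb=185+b[1]+b[3]-.5
print("u,bottom",u,vb)
t=np.linspace(0,2*np.pi,90)
for c in[(.4746,-.0184),(.4786,-.0200),(.4755,-.0193)]:
    q=proj("s2",np.c_[c[0]+.034*np.cos(t),c[1]+.034*np.sin(t),0*t+.0246]);print(c,(q[:,0].min()+q[:,0].max())/2,q[:,1].max(),q[:,0].min(),q[:,0].max())
E
```

```text
[26  6  1  1  1]
u,bottom 301.0 191.5
(0.4746, -0.0184) 294.6032323213909 213.7957638727344 282.5706557736135 306.63580886916833
(0.4786, -0.02) 296.1235972883784 213.74468966126273 284.09195117167707 308.1552434050797
(0.4755, -0.0193) 295.02995807918927 213.90814064798232 282.9942200455305 307.06569611284806
```

```bash
python3 -m creep '[[[-0.04,0,-0.1,0,0,0],[0,0,-0.1,0,0,0],[0,0,-0.1,0,0,0],[0,0,-0.04,0,0,0],[0,0,-0.03,0,0,0],[0,0,0,0,0,0],[0,0,0,0,0,0],[0,0,0,0,0,0],[0,0,0,0,0,0],[0,0,0,0,0,0]]]' 0 40
```

```text
time_s: 6.25
tool_pos: [0.4728, -0.019, 0.068]
eef_rot: [[-0.921, 0.389, 0.0], [0.389, 0.921, -0.0], [-0.0, 0.0, -1.0]]
wrist_force: [0.3, -0.0, -3.0]
gripper_width: 0.241
finger_force: 40.3
```

```bash
python3 -m creep '[[[0,0,-0.02,0,0,0],[0,0,-0.02,0,0,0],[0,0,0,0,0,0],[0,0,0,0,0,0],[0,0,0,0,0,0],[0,0,0,0,0,0],[0,0,0,0,0,0],[0,0,0,0,0,0],[0,0,0,0,0,0],[0,0,0,0,0,0]]]' 0 40
```

```text
time_s: 7.25
tool_pos: [0.473, -0.0192, 0.0662]
eef_rot: [[-0.921, 0.389, 0.001], [0.389, 0.921, -0.0], [-0.001, -0.0, -1.0]]
wrist_force: [-2.7, -2.5, 3.2]
gripper_width: 0.237
finger_force: 40.6
```

```bash
python3 -m creep '[[[0,0,0,0,0,0],[0,0,0,0,0,0],[0,0,0,0,0,0],[0,0,0,0,0,0],[0,0,0.1,0,0,0],[0,0,0.4,0,0,0],[0,0,0.6,0,0,0],[0,0,0.6,0,0,0],[0,0,0.3,0,0,0],[0,0,0,0,0,0]]]' 1 40; python3 -m creep '[[[-0.2,0.5,0,0,0,0.5],[-0.26,0.68,0,0,0,0.53],[-0.26,0.68,0,0,0,0.53],[-0.26,0.68,0,0,0,0.53],[-0.26,0.68,0,0,0,0.53],[-0.26,0.68,0,0,0,0.53],[-0.26,0.68,0,0,0,0.53],[-0.26,0.68,0,0,0,0.53],[-0.26,0.68,0,0,0,0.53],[0,0,0,0,0,0]]]' 1 40
python3 - <<'E'
from h import *
for n in("side","top"): grab(n,n+"3")
im=cv2.imread("pics/side3.png");P=proj("side3",[[.4755,-.0193,.03]])[0].astype(int);Q=proj("side3",[[.358,.2915,.03]])[0].astype(int)
A,B=[cv2.resize(im[p[1]-50:p[1]+50,p[0]-65:p[0]+65],(400,308),interpolation=cv2.INTER_CUBIC) for p in(P,Q)]
cv2.imwrite("pics/s3c.png",np.hstack([A,B]));print(P,Q)
E
```

```text
time_s: 8.25
tool_pos: [0.4747, -0.0194, 0.1692]
eef_rot: [[-0.921, 0.389, 0.007], [0.389, 0.921, -0.002], [-0.007, 0.001, -1.0]]
wrist_force: [-0.3, 0.4, -0.5]
gripper_width: 1.001
finger_force: 0.0
time_s: 9.25
tool_pos: [0.3564, 0.2804, 0.1645]
eef_rot: [[-0.95, -0.312, -0.002], [-0.312, 0.95, 0.0], [0.002, 0.001, -1.0]]
wrist_force: [0.1, -0.1, 0.5]
gripper_width: 1.0
finger_force: 0.0
[295 204] [218 153]
```

View pics/s3c.png

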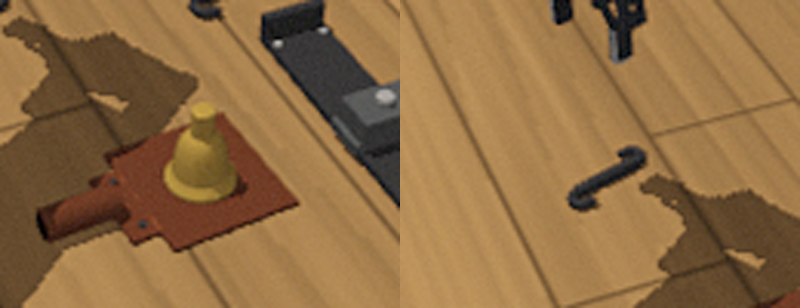

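The bell stands upright on the pan at crop (203,160). The short hook lies clear with its shank middle near (607,180) and the gripper above it. I'll cast that point.

```bash
python3 - <<'E'
from h import *
im=cv2.imread("pics/side3.png");V=im.max(2)
x0,y0=200,145
m=(V<75).astype(np.uint8); n,l,st,ce=cv2.connectedComponentsWithStats(m); k=l[161,220] or l[162,220]
ys,xs=np.nonzero(l==k); print(st[k]); W=ray("side3",np.c_[xs,ys],.007)[:,:2]
print("mean",W.mean(0)); q=W[np.linalg.norm(W-W.mean(0),axis=1)<.033]; d=np.linalg.svd(q-q.mean(0))[2][0]; print(q.mean(0),np.degrees(np.arctan2(d[1],d[0])))
a=(W-q.mean(0))@d; print(a.min(),a.max(),"mid",q.mean(0)+d*(a.min()+a.max())/2)
t=np.linspace(0,6.3,90)
h=cv2.cvtColor(im,cv2.COLOR_BGR2HSV); m=((h[:,:,0]>=17)&(h[:,:,0]<32)&(h[:,:,1]>150)).astype(np.uint8);m[:,:275]=0;m[:,316:]=0;m[:180]=0;m[222:]=0
n,l,st,ce=cv2.connectedComponentsWithStats(m);print(st[1:])
for c in[(.4755,-.0193)]:
    q=proj("side3",np.c_[c[0]+.034*np.cos(t),c[1]+.034*np.sin(t),0*t+.005]);print(c,q.min(0),q.max(0),proj("side3",[[*c,.091]]))
E
```

```text
[208 151  25  20 170]
mean [0.35769626 0.28644353]
[0.35702556 0.28700811] -161.09908881887327
-0.05558079592652824 0.054326170844507235 mid [0.35761905 0.28721132]
[[287 181   1   1   1]
 [276 182   1   1   1]
 [282 185   1   1   1]
 [285 185   1   1   1]
 [287 184   1   1   1]
 [283 187  24  33 500]
 [278 192   1   1   1]
 [285 192   1   1   1]
 [276 195   1   1   1]
 [278 195   1   1   1]
 [280 195   1   1   1]
 [275 198   1   1   1]
 [277 198   1   1   1]]
(0.4755, -0.0193) [282.91493378 202.4024256 ] [306.73271487 218.91143272] [[295.75886811 187.73060737]]
```

```bash
python3 -m creep '[[[0.03,0.17,-0.3,0,0,0],[0,0,-0.5,0,0,0],[0,0,-0.5,0,0,0],[0,0,-0.5,0,0,0],[0,0,-0.5,0,0,0],[0,0,-0.4,0,0,0],[0,0,-0.3,0,0,0],[0,0,-0.1,0,0,0],[0,0,0,0,0,0],[0,0,0,0,0,0]]]' 1 40
```

```text
time_s: 10.35
tool_pos: [0.361, 0.2863, 0.0114]
eef_rot: [[-0.952, -0.305, 0.001], [-0.305, 0.952, 0.0], [-0.001, 0.0, -1.0]]
wrist_force: [-0.6, -0.0, -0.5]
gripper_width: 0.998
finger_force: 0.0
```

```bash
python3 -m creep '[[[-0.05,0.05,-0.08,0,0,0],[0,0,-0.07,0,0,0],[0,0,0,0,0,0],[0,0,0,0,0,0],[0,0,0,0,0,0]
,[0,0,0,0,0,0],[0,0,0,0,0,0],[0,0,0,0,0,0],[0,0,0,0,0,0],[0,0,0,0,0,0]]]' 1 40; python3 -m creep '[[[0,0,0,0,0,0],[0,0,0,0,0,0],[0,0,0,0,0,0],[0,0,0,0,0,0],[0,0,0,0,0,0],[0,0,0,0,0,0],[0,0,0,0,0,0],[0,0,0,0,0,0],[0,0,0,0,0,0],[0,0,0,0,0,0]]]' 0 50;
```

```text
time_s: 11.35
tool_pos: [0.3577, 0.289, 0.0033]
eef_rot: [[-0.952, -0.306, 0.0], [-0.306, 0.952, 0.0], [-0.0, 0.0, -1.0]]
wrist_force: [-0.1, 0.1, 0.1]
gripper_width: 1.001
finger_force: 0.0
time_s: 12.35
tool_pos: [0.3579, 0.2891, 0.0036]
eef_rot: [[-0.952, -0.306, 0.0], [-0.306, 0.952, 0.0], [-0.0, 0.0, -1.0]]
wrist_force: [-0.8, 0.7, 3.2]
gripper_width: 0.105
finger_force: 50.7
```

```bash
python3 -m creep '[[[0,0,0.5,0,0,0],[0,0,0.9,0,0,0],[0.4,-0.3,0.3,0,0,-0.85],[0.4,-0.3,0.05,0,0,-0.85],[0.4,-0.3,0.05,0,0,-0.85],[0.4,-0.3,0.05,0,0,-0.85],[0.4,-0.3,0,0,0,-0.85],[0.4,-0.3,0,0,0,-0.85],[0.4,-0.3,0,0,0,-0.85],[0.4,-0.3,0,0,0,-0.85]]]' 0 50;  python3 -m creep '[[[0.4,-0.31,0,0,0,-0.82],[0.4,-0.31,0,0,0,-0.82],[0.4,-0.31,0,0,0,-0.82],[0.4,-0.31,0,0,0,-0.82],[0.4,-0.31,0,0,0,-0.82],[0.4,-0.31,0,0,0,-0.82],[0.4,-0.31,0,0,0,-0.82],[0,0,0,0,0,0],[0,0,0,0,0,0],[0,0,0,0,0,0]]]' 0 50; python3 - <<'E'
from h import *
print(ctrl.get_state()["joints"].round(1))
for n in("side","top"): grab(n,n+"4")
a=cv2.imread("pics/side4.png")[100:260,260:420];b=cv2.imread("pics/top4.png")[70:230,170:330]
cv2.imwrite("pics/s4c.png",cv2.resize(np.hstack([a,b]),(800,400),interpolation=cv2.INTER_CUBIC))
E
```

```text
time_s: 13.35
tool_pos: [0.5175, 0.1681, 0.0945]
eef_rot: [[-0.756, 0.655, -0.002], [0.655, 0.756, -0.0], [0.001, -0.002, -1.0]]
wrist_force: [-0.3, 0.8, -1.7]
gripper_width: 0.107
finger_force: 50.2
time_s: 14.35
tool_pos: [0.6564, 0.0611, 0.0946]
eef_rot: [[-0.002, 1.0, -0.003], [1.0, 0.002, 0.0], [0.0, -0.003, -1.0]]
wrist_force: [0.5, 1.1, -1.9]
gripper_width: 0.105
finger_force: 50.2
[-3.5 22.3 98.   0.  59.9 -3.6]
```

View pics/s4c.png

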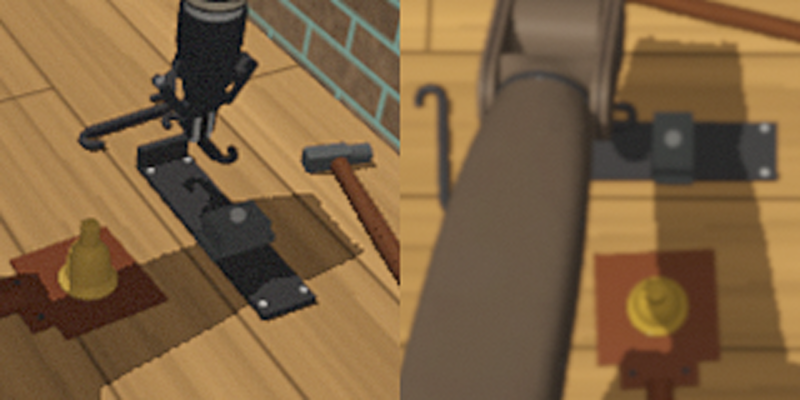

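The right crop shows the bell centred on the pan at (657,305). In the left crop the held hook runs from about (155,85) to (237,155). I'll check where its ends are relative to the gap.

```bash
python3 - <<'E'
from h import *
print(ray("side4",[[260+155/2.5,100+80/2.5],[260+238/2.5,100+150/2.5],[260+228/2.5,100+161/2.5]],.097).round(4))
print(ray("top4",[[170+(634-400)/2.5,70+110/2.5],[170+(616-400)/2.5,70+104/2.5]],.097).round(4))
a=cv2.imread("pics/side4.png")[120:175,305:365]
cv2.imwrite("pics/s5c.png",cv2.resize(a,None,fx=10,fy=10,interpolation=cv2.INTER_CUBIC))
E
```

```text
[[6.648e-01 1.786e-01 9.700e-02]
 [6.838e-01 1.310e-02 9.700e-02]
 [6.624e-01 1.000e-04 9.700e-02]]
[[0.6744 0.0047 0.097 ]
 [0.6812 0.0246 0.097 ]]
```

View pics/s5c.png

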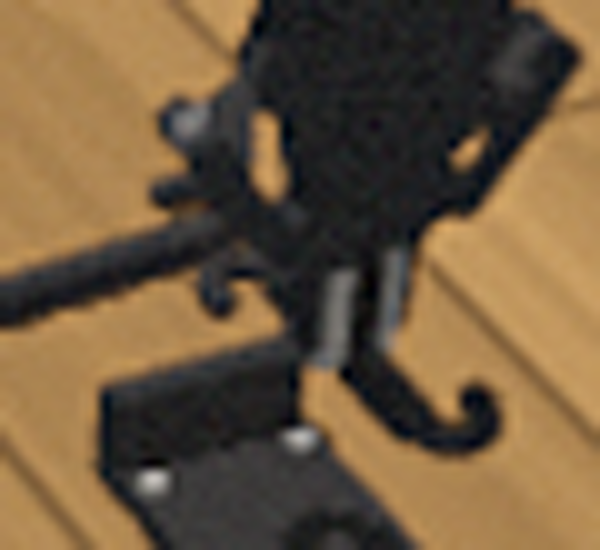

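The shut hook grip is good: the right curl is at about y≈0.002 and the left curl at about y≈0.115, which sits centrally in the gap (−0.012 to 0.133). Lowering now.

```bash
python3 -m creep '[[[0.05,0,-0.2,0,0,0],[0,0,-0.4,0,0,0],[0,0,-0.4,0,0,0],[0,0,-0.3,0,0,0],[0,0,-0.2,0,0,0],[0,0,-0.06,0,0,0],[0,0,0,0,0,0],[0,0,0,0,0,0],[0,0,0,0,0,0],[0,0,0,0,0,0]]]' 0 50; python3 -m creep '[[[0,0,-0.03,0,0,0],[0,0,-0.03,0,0,0],[0,0,0,0,0,0],[0,0,0,0,0,0],[0,0,0,0,0,0],[0,0,0,0,0,0],[0,0,0,0,0,0],[0,0,0,0,0,0],[0,0,0,0,0,0],[0,0,0,0,0,0]]]' 0 50
```

```text
time_s: 15.45
tool_pos: [0.6608, 0.0605, 0.0188]
eef_rot: [[-0.001, 1.0, 0.002], [1.0, 0.001, -0.0], [-0.0, 0.002, -1.0]]
wrist_force: [-0.5, -0.4, -1.7]
gripper_width: 0.105
finger_force: 50.2
time_s: 16.45
tool_pos: [0.6602, 0.0605, 0.0148]
eef_rot: [[-0.001, 1.0, -0.0], [1.0, 0.001, -0.0], [-0.0, -0.0, -1.0]]
wrist_force: [-0.5, 0.2, -1.3]
gripper_width: 0.109
finger_force: 50.2
```

```bash
python3 -m creep '[[[0,0,-0.02,0,0,0],[0,0,-0.01,0,0,0],[0,0,0,0,0,0],[0,0,0,0,0,0],[0,0,0,0,0,0],[0,0,0,0,0,0],[0,0,0,0,0,0],[0,0,0,0,0,0],[0,0,0,0,0,0],[0,0,0,0,0,0]]]' 0 50
```

```text
time_s: 17.45
tool_pos: [0.6603, 0.0605, 0.0136]
eef_rot: [[-0.001, 1.0, 0.0], [1.0, 0.001, -0.0], [-0.0, 0.0, -1.0]]
wrist_force: [-1.2, -0.3, 2.7]
gripper_width: 0.108
finger_force: 50.7
```

```bash
python3 -m creep '[[[0,0,0,0,0,0],[0,0,0,0,0,0],[0,0,0,0,0,0],[0,0,0,0,0,0],[0,0,0.1,0,0,0],[0,0,0.4,0,0,0],[0,0,0.6,0,0,0],[0,0,0.6,0,0,0],[0,0,0.6,0,0,0],[0,0,0.6,0,0,0]]]' 1 50; python3 -m creep '[[[-0.18,-0.7,0,0,0,-0.84],[-0.18,-0.7,0,0,0,-0.84],[-0.18,-0.7,0,0,0,-0.84],[-0.18,-0.7,0,0,0,-0.84],[-0.18,-0.7,0,0,0,-0.84],[-0.18,-0.7,0,0,0,-0.84],[-0.18,-0.7,0,0,0,-0.84],[-0.18,-0.7,0,0,0,-0.84],[-0.18,-0.7,0,0,0,-0.84],[-0.18,-0.7,0,0,0,-0.84]]]' 1 50;python3 -m creep '[[[-0.18,-0.7,0,0,0,-0.84],[-0.18,-0.7,0,0,0,-0.84],[0,0,0,0,0,0],[0,0,0,0,0,0],[0,0,0,0,0,0],[0,0,0,0,0,0],[0,0,0,0,0,0],[0,0,0,0,0,0],[0,0,0,0,0,0],[0,0,0,0,0,0]]]' 1 50; python3 - <<'E'
from h import *
for n in("side","top"): grab(n,n+"6")
a=cv2.imread("pics/side6.png")
b=cv2.imread("pics/top6.png")[60:240,160:360]
cv2.imwrite("pics/s6c.png",cv2.resize(b,None,fx=3.3,fy=3.3,interpolation=cv2.INTER_CUBIC))
# shut tongs, in side view
p=proj("side6",[[.5516,-.3585,.02],[.607,-.3549,.01],[.475,-.3635,.01]]);print(p)
h=cv2.cvtColor(a,cv2.COLOR_BGR2HSV);u,v=p[0].round().astype(int)
g=(h[v-9:v+10,u-9:u+10,2]>110)&(h[v-9:v+10,u-9:u+10,1]<80);ys,xs=np.nonzero(g);print(len(xs),ray("side6",[[xs.mean()+u-9,ys.mean()+v-9]],.02))
E
```

```text
time_s: 18.45
tool_pos: [0.6602, 0.0605, 0.16]
eef_rot: [[-0.001, 1.0, 0.001], [1.0, 0.001, -0.0], [-0.0, 0.001, -1.0]]
wrist_force: [-0.1, -0.1, 0.3]
gripper_width: 1.002
finger_force: 0.0
time_s: 19.45
tool_pos: [0.5698, -0.2909, 0.1589]
eef_rot: [[0.953, 0.302, 0.001], [0.302, -0.953, -0.0], [0.001, 0.001, -1.0]]
wrist_force: [0.4, 0.1, 0.6]
gripper_width: 1.0
finger_force: 0.0
time_s: 20.45
tool_pos: [0.5523, -0.3592, 0.1584]
eef_rot: [[0.998, 0.06, -0.0], [0.06, -0.998, 0.0], [-0.0, -0.0, -1.0]]
wrist_force: [-0.2, -0.2, -0.5]
gripper_width: 0.997
finger_force: 0.0
[[386.13448618 286.19689597]
 [403.42652591 279.90833664]
 [359.44505307 301.39408993]]
19 [[ 0.5492139  -0.36118887  0.02      ]]
```

View pics/s6c.png

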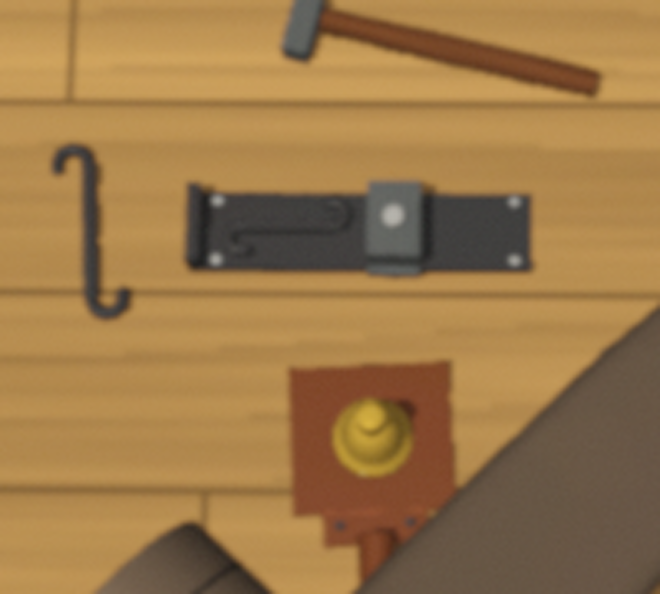

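The hook lies along the rail's middle, with its shank at crop row 232 (rail rows 194 to 270) and its ends at 231 and 352, clear of the plate face (207) and the stop (367). The bell stands at (372,437). Now the shut tongs.

```bash
python3 -m creep '[[[-0.03,-0.02,-0.3,0,0,0],[0,0,-0.5,0,0,0],[0,0,-0.5,0,0,0],[0,0,-0.5,0,0,0],[0,0,-0.5,0,0,0],[0,0,-0.4,0,0,0],[0,0,-0.25,0,0,0],[0,0,-0.12,0,0,0],[0,0,0,0,0,0],[0,0,0,0,0,0]]]' 1 60; python3 -m creep '[[[0,0,-0.02,0,0,0],[0,0,0,0,0,0],[0,0,0,0,0,0],[0,0,0,0,0,0],[0,0,0,0,0,0],[0,0,0,0,0,0],[0,0,0,0,0,0],[0,0,0,0,0,0],[0,0,0,0,0,0],[0,0,0,0,0,0]]]' 0 60
```

```text
time_s: 21.55
tool_pos: [0.5513, -0.3611, 0.0058]
eef_rot: [[0.998, 0.06, 0.001], [0.06, -0.998, -0.001], [0.001, 0.001, -1.0]]
wrist_force: [-0.1, -0.8, -0.3]
gripper_width: 0.999
finger_force: 0.0
time_s: 22.55
tool_pos: [0.5511, -0.3609, 0.0045]
eef_rot: [[0.998, 0.06, 0.001], [0.06, -0.998, -0.001], [0.001, 0.001, -1.0]]
wrist_force: [0.5, -0.1, 4.9]
gripper_width: 0.306
finger_force: 62.8
```

```bash
python3 -m creep '[[[0,0,0.4,0,0,0],[0,0,0.8,0,0,0],[0,0,0.8,0,0,0],[0,0,0.8,0,0,0],[0,0,0.6,0,0,0],[-0.09,0.5,0,0,0,0],[-0.14,0.8,0,0,0,0],[-0.14,0.8,0,0,0,0],[-0.14,0.8,0,0,0,0],[-0.14,0.8,0,0,0,0]]]' 0 60; python3 -m creep '[[[-0.14,0.8,0,0,0,0],[-0.14,0.8,0,0,0,0],[-0.14,0.8,0,0,0,0],[-0.14,0.8,0,0,0,0],[-0.14,0.8,0,0,0,0],[-0.14,0.8,0,0,0,-0.06],[-0.1,0.6,0,0,0,0],[-0.06,0.33,0,0,0,0],[0,0,0,0,0,0],[0,0,0,0,0,0]]]' 0 60; python3 -m creep '[[[0,0,-0.3,0,0,0],[0,0,-0.5,0,0,0],[0,0,-0.5,0,0,0],[0,0,-0.5,0,0,0],[0,0,-0.5,0,0,0],[0,0,-0.3,0,0,0],[0,0,-0.2,0,0,0],[0,0,0,0,0,0],[0,0,0,0,0,0],[0,0,0,0,0,0]]]' 0 60;
```

```text
time_s: 23.55
tool_pos: [0.5163, -0.1732, 0.1713]
eef_rot: [[0.998, 0.059, -0.004], [0.059, -0.998, 0.002], [-0.004, -0.003, -1.0]]
wrist_force: [1.3, 0.2, -2.9]
gripper_width: 0.31
finger_force: 61.9
time_s: 24.55
tool_pos: [0.4671, 0.111, 0.1723]
eef_rot: [[0.999, 0.052, -0.003], [0.052, -0.999, -0.001], [-0.003, 0.0, -1.0]]
wrist_force: [0.1, -0.3, -2.9]
gripper_width: 0.307
finger_force: 61.9
time_s: 25.55
tool_pos: [0.4693, 0.1108, 0.0349]
eef_rot: [[0.999, 0.05, 0.002], [0.05, -0.999, 0.0], [0.002, 0.0, -1.0]]
wrist_force: [-0.7, 0.1, -2.6]
gripper_width: 0.309
finger_force: 61.9
```

```bash
python3 -m creep '[[[0,0,-0.2,0,0,0],[0,0,-0.2,0,0,0],[0,0,-0.1,0,0,0],[0,0,-0.07,0,0,0],[0,0,0,0,0,0],[0,0,0,0,0,0],[0,0,0,0,0,0],[0,0,0,0,0,0],[0,0,0,0,0,0],[0,0,0,0,0,0]]]' 0 60; python3 -m creep '[[[0,0,-0.03,0,0,0],[0,0,0,0,0,0],[0,0,0,0,0,0],[0,0,0,0,0,0],[0,0,0,0,0,0],[0,0,0,0,0,0],[0,0,0,0,0,0],[0,0,0,0,0,0],[0,0,0,0,0,0],[0,0,0,0,0,0]]]' 0 60
```

```text
time_s: 26.55
tool_pos: [0.4682, 0.111, 0.0054]
eef_rot: [[0.999, 0.051, 0.0], [0.051, -0.999, 0.0], [0.0, 0.0, -1.0]]
wrist_force: [-0.7, 0.5, -2.0]
gripper_width: 0.304
finger_force: 62.0
time_s: 27.55
tool_pos: [0.4685, 0.111, 0.0045]
eef_rot: [[0.999, 0.051, 0.0], [0.051, -0.999, -0.0], [0.0, 0.0, -1.0]]
wrist_force: [-2.9, 0.3, 5.3]
gripper_width: 0.309
finger_force: 62.8
```

```bash
python3 -m creep '[[[0,0,0,0,0,0],[0,0,0,0,0,0],[0,0,0,0,0,0],[0,0,0,0,0,0],[0,0,0.1,0,0,0],[0,0,0.4,0,0,0],[0,0,0.7,0,0,0],[0,0,0.7,0,0,0],[0,0,0.7,0,0,0],[0,0,0.6,0,0,0]]]' 1 60; python3 -m creep '[[[-0.23,-0.79,0,0,0,0.17],[-0.23,-0.79,0,0,0,0.17],[-0.23,-0.79,0,0,0,0.17],[-0.23,-0.79,0,0,0,0.17],[-0.23,-0.79,0,0,0,0.17],[-0.23,-0.79,0,0,0,0.17],[-0.23,-0.79,0,0,0,0.17],[-0.23,-0.79,0,0,0,0.17],[-0.23,-0.79,0,0,0,0.17],[-0.23,-0.79,0,0,0,0.17]]]' 1 60; python3 -m creep '[[[0,0,-0.2,0,0,0],[0,0,-0.2,0,0,0],[0,0,-0.2,0,0,0],[0,0,-0.2,0,0,0],[0,0,0,0,0,0],[0,0,0,0,0,0],[0,0,0,0,0,0],[0,0,0,0,0,0],[0,0,0,0,0,0],[0,0,0,0,0,0]]]' 1 60; python3 - <<'E'
from h import *
for n in("side","top"): grab(n,n+"7")
a=cv2.imread("pics/side7.png");b=cv2.imread("pics/top7.png")
p=proj("side7",[[.3517,-.2864,.02]])[0].round().astype(int);q=proj("side7",[[.469,.1105,.01]])[0].round().astype(int);r=proj("top7",[[.469,.05,.01]])[0].round().astype(int)
f=lambda i,c:cv2.resize(i[c[1]-40:c[1]+40,c[0]-40:c[0]+40],(400,400),interpolation=cv2.INTER_CUBIC)
cv2.imwrite("pics/s7c.png",np.hstack([f(a,p),f(b,r)]));print(p,r)
for t,i,P in(("side7",a,[.3517,-.2864,.02]),("side7",a,[.469,.1105,.02]),("top7",b,[.469,.1105,.02])):
    u,v=proj(t,[P])[0].round().astype(int);h=cv2.cvtColor(i,cv2.COLOR_BGR2HSV)[v-7:v+8,u-7:u+8]
    ys,xs=np.nonzero((h[:,:,2]>110)&(h[:,:,1]<80));print(t,len(xs),ray(t,[[xs.mean()+u-7,ys.mean()+v-7]],.02) if len(xs) else "")
E
```

```text
time_s: 28.55
tool_pos: [0.4685, 0.111, 0.1662]
eef_rot: [[0.999, 0.051, 0.002], [0.051, -0.999, 0.0], [0.002, 0.0, -1.0]]
wrist_force: [0.4, -0.5, 0.4]
gripper_width: 1.002
finger_force: 0.0
time_s: 29.55
tool_pos: [0.3524, -0.2856, 0.1643]
eef_rot: [[0.953, 0.302, 0.001], [0.302, -0.953, -0.001], [0.001, 0.001, -1.0]]
wrist_force: [0.1, 0.7, 0.2]
gripper_width: 1.0
finger_force: 0.0
time_s: 30.55
tool_pos: [0.3533, -0.2841, 0.1241]
eef_rot: [[0.954, 0.301, 0.0], [0.301, -0.954, -0.001], [0.0, 0.001, -1.0]]
wrist_force: [0.4, -0.6, 0.0]
gripper_width: 1.002
finger_force: 0.0
[298 292] [248 194]
side7 20 [[ 0.34957801 -0.28927198  0.02      ]]
side7 0 
top7 32 [[0.47014765 0.11211203 0.02      ]]
```

View pics/s7c.png

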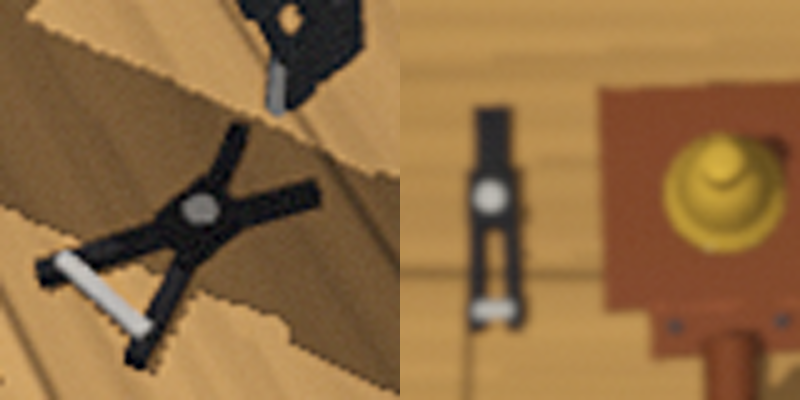

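The shut tongs lie left of the pan (rivet at crop (490,197), level with the bell), parallel to it. The open tongs' rivet is at (200,208). Now I grip the open tongs.

```bash
python3 -m creep '[[[-0.05,-0.07,-0.3,0,0,0],[0,0,-0.5,0,0,0],[0,0,-0.5,0,0,0],[0,0,-0.5,0,0,0],[0,0,-0.3,0,0,0],[0,0,-0.2,0,0,0],[0,0,-0.06,0,0,0],[0,0,0,0,0,0],[0,0,0,0,0,0],[0,0,0,0,0,0]]]' 1 60; python3 -m creep '[[[0,0,-0.02,0,0,0],[0,0,0,0,0,0],[0,0,0,0,0,0],[0,0,0,0,0,0],[0,0,0,0,0,0],[0,0,0,0,0,0],[0,0,0,0,0,0],[0,0,0,0,0,0],[0,0,0,0,0,0],[0,0,0,0,0,0]]]' 0 60
```

```text
time_s: 31.65
tool_pos: [0.3512, -0.2881, 0.0068]
eef_rot: [[0.954, 0.301, 0.001], [0.301, -0.954, -0.002], [0.001, 0.002, -1.0]]
wrist_force: [-0.7, 0.7, 0.6]
gripper_width: 0.999
finger_force: 0.0
time_s: 32.65
tool_pos: [0.351, -0.2878, 0.0052]
eef_rot: [[0.954, 0.301, 0.001], [0.301, -0.954, -0.001], [0.0, 0.001, -1.0]]
wrist_force: [-0.3, -0.1, 5.2]
gripper_width: 0.305
finger_force: 60.6
```

```bash
python3 -m creep '[[[0,0,0.4,0,0,0],[0,0,0.6,0,0,0],[0,0,0.6,0,0,0],[0.3,0.31,0,0,0,-0.2],[0.3,0.31,0,0,0,-0.2],[0.3,0.31,0,0,0,-0.2],[0.3,0.31,0,0,0,-0.2],[0.3,0.31,0,0,0,-0.2],[0.3,0.31,0,0,0,-0.2],[0.3,0.31,0,0,0,-0.2]]]' 0 60; python3 -m creep '[[[0.26,0.305,0,0,0,-0.15],[0.26,0.305,0,0,0,-0.15],[0,0,-0.2,0,0,0],[0,0,-0.4,0,0,0],[0,0,-0.4,0,0,0],[0,0,-0.2,0,0,0],[0,0,0,0,0,0],[0,0,0,0,0,0],[0,0,0,0,0,0],[0,0,0,0,0,0]]]' 0 60
```

```text
time_s: 33.65
tool_pos: [0.4547, -0.1772, 0.0829]
eef_rot: [[0.996, 0.094, -0.003], [0.094, -0.996, 0.002], [-0.003, -0.003, -1.0]]
wrist_force: [0.4, -0.4, -3.9]
gripper_width: 0.308
finger_force: 60.0
time_s: 34.65
tool_pos: [0.4824, -0.149, 0.0259]
eef_rot: [[0.999, 0.051, 0.002], [0.051, -0.999, -0.001], [0.002, 0.001, -1.0]]
wrist_force: [0.5, 0.2, -2.1]
gripper_width: 0.311
finger_force: 59.9
```

```bash
python3 -m creep '[[[0,0,-0.2,0,0,0],[0,0,-0.15,0,0,0],[0,0,-0.05,0,0,0],[0,0,0,0,0,0],[0,0,0,0,0,0],[0,0,0,0,0,0],[0,0,0,0,0,0],[0,0,0,0,0,0],[0,0,0,0,0,0],[0,0,0,0,0,0]]]' 0 60
```

```text
time_s: 35.65
tool_pos: [0.4814, -0.1483, 0.0052]
eef_rot: [[0.999, 0.051, -0.002], [0.051, -0.999, 0.001], [-0.002, -0.001, -1.0]]
wrist_force: [-3.0, 1.3, 4.8]
gripper_width: 0.305
finger_force: 60.9
```

Contact. I release, rise and retreat to the side.

```bash
python3 -m creep '[[[0,0,0,0,0,0],[0,0,0,0,0,0],[0,0,0,0,0,0],[0,0,0,0,0,0],[0,0,0.1,0,0,0],[0,0,0.4,0,0,0],[0,0,0.7,0,0,0],[0,0,0.7,0,0,0],[0,0,0.7,0,0,0],[0,0,0.7,0,0,0]]]' 1 60; python3 -m creep '[[[0,-0.7,0.2,0,0,0],[0,-0.7,0.2,0,0,0],[0,-0.7,0.2,0,0,0],[0,-0.7,0.2,0,0,0],[0,-0.7,0.2,0,0,0],[0,-0.7,0.2,0,0,0],[0,-0.7,0,0,0,0],[0,-0.7,0,0,0,0],[0,0,0,0,0,0],[0,0,0,0,0,0]]]' 1 60; python3 - <<'E'
from h import *
d,b=grab("top","top8");cv2.imwrite("pics/s8c.png",cv2.resize(b[80:290,140:420],(800,600),interpolation=cv2.INTER_CUBIC))
for n,P in(("shut",[.469,.1105,.02]),("open",[.482,-.149,.02])):
    u,v=proj("top8",[P])[0].round().astype(int);h=cv2.cvtColor(b,cv2.COLOR_BGR2HSV)[v-7:v+8,u-7:u+8]
    ys,xs=np.nonzero((h[:,:,2]>110)&(h[:,:,1]<80));print(n,len(xs),ray("top8",[[xs.mean()+u-7,ys.mean()+v-7]],.02) if len(xs) else "")
E
```

```text
time_s: 36.65
tool_pos: [0.4815, -0.1484, 0.1716]
eef_rot: [[0.999, 0.051, 0.0], [0.051, -0.999, -0.0], [0.0, 0.0, -1.0]]
wrist_force: [0.3, 0.1, -0.3]
gripper_width: 1.0
finger_force: 0.0
time_s: 37.65
tool_pos: [0.4813, -0.4287, 0.2295]
eef_rot: [[0.999, 0.05, -0.0], [0.05, -0.999, 0.001], [-0.0, -0.001, -1.0]]
wrist_force: [-0.1, -0.3, -0.3]
gripper_width: 1.002
finger_force: 0.0
shut 31 [[0.4698998  0.11197152 0.02      ]]
open 34 [[ 0.48317665 -0.14758793  0.02      ]]
```

View pics/s8c.png

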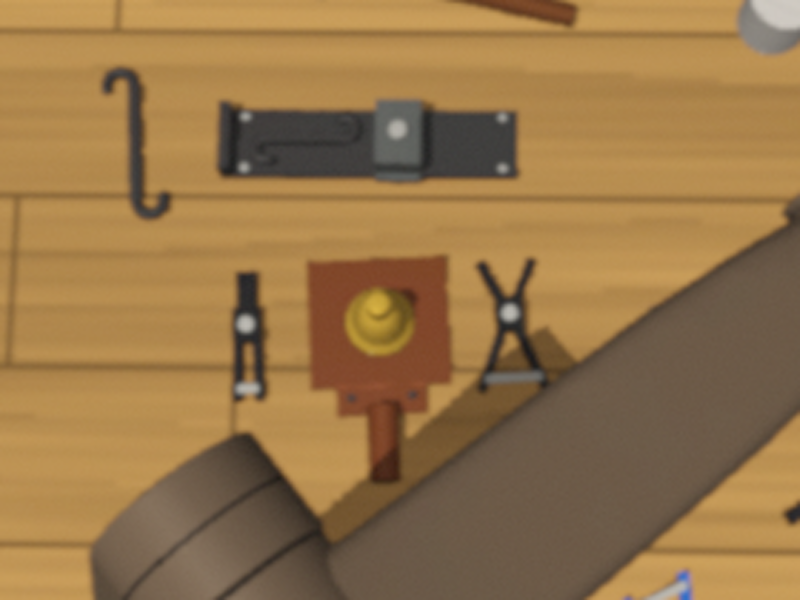

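The top view shows everything in place. The bell is upright on the pan's middle (380,320) and the hook is in the rail gap (255–358, 143). The shut tongs are on the left (246,324) and the open tongs on the right (510,313), both parallel to the pan. The long hook is untouched, so I'm handing in.

```bash
python3 -c "
from bench import ctrl
print(ctrl.hand_in())"
```

```text
the job is handed in; nothing more can be done
None
```

The bench is set out as asked and handed in at about 38 s of the 115 s allowed: bell upright on the pan, short hook in the rail gap, shut tongs left and open tongs right, long hook untouched; the hand-in returned no verdict.

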